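# Shut the probe-checking case and hold the probe rod centred in its guide bush

### The arm

A 6-joint arm with a two-finger parallel gripper is mounted at the origin on a cart in front of the work surface, level with it; the furniture and walls round the work are solid. World frame = base frame: x ahead of the robot, y to its left, z up, the work surface at z = 0. Lengths are in mm, angles in degrees, forces in N, time in s.
With the tool pointing down it reaches from about 350 to 850 mm from the base axis. Payload 8.1 kg.
Tool frame: the origin (TCP) lies on the centre line of the jaws, within the pads' length; the fingertips stand 19 mm ahead of it and the grasp point (between the pads) is the TCP; z points along the fingers, y is the line along which they close (so a half turn about z gives the same grasp; the last joint's range is limited). The gripper opens to 85 mm and grips with 20 to 120 N. Pads are 22 mm wide; open, the fingers measure 114 mm over their backs; the gripper's body (76 mm by 85 mm) begins 54 mm behind the grasp point. The pads swing forward as they close: fully open they stand 13 mm farther back than shut.
Start: joints at [-71.242, 7.471, 85.268, -0, 87.261, -4.893], TCP at [240.725, -549.597, 250.292] pointing down, gripper open.
Joint ranges: [-169.43, 169.43], [-51.17, 129.36], [1.28, 143.12], [-76.62, 256.62], [0, 156.53], [-152.29, 152.29]. Speed limits (degrees/s): [136.94, 136.94, 159.86, 180, 180, 180].

### API

Orientations are given as [roll, pitch, yaw] about the fixed x, y, z axes, in that order (R = Rz(yaw) Ry(pitch) Rx(roll)).
In Python, from bench import r gives the robot as it stands. The module is installed in compiled form; this text tells all that it offers.
- The arm moves only by the tool servo_tool, never from a script. Its arguments are lists of equal length, an entry for each row: "fingers": the finger opening in m, from 0 to 0.0854; "linear": the shift along the tool's x, y, z in m, a list of three; "rotation": the turn, a rotation vector about the tool's x, y, z in degrees, a list of three. A call has 1 to 10 rows; each row is the pose to reach, as a shift and turn from the pose commanded when the call began, along the tool's axes at that moment; what a row does not reach only later rows make up. A row lasts 1/10 s, in which the tool goes at most 50 mm and 8.59 degrees, less where a joint would pass 70% of its speed; a pose out of reach is approached as far as the arm can. A call with a gripper value outside its range is refused whole. The fingers move at their own pace and stop on an object; "force" is the grip in N (left out, the last holds). Time passes only in rows, so rows that repeat a pose let the fingers close. It gives the time, the measured TCP pose, the force, the opening and the grip force at its end, in the units of the state.
- r.sense(): the state, without advancing time (a new reading comes with each control period).
- r.snapshot(name): name is "side" or "top" or "wrist"; returns a dict with "frame" (420x560x3 uint8, red, green, blue), "fx", "fy", "cx", "cy" (pixels), "camera_from_world" (4x4, takes a point from world to camera coordinates). Camera axes: x right, y up, looking along -z (the intrinsics and any distortion apply to the point x, -y, -z); pixel columns grow to the right and rows downward; lengths in mm; the calibration is good to about 2 mm. A picture is of the moment at which its call begins. There is no depth.
- r.hand_in(): hands the job in; it is judged then, once.
The state is a dict: "time": time; "joint_pos": joint angles; "qd": joint speeds; "joint_efforts": joint torques, N m; "tool_pos": TCP position; "tcp_rot": TCP orientation; "ft_force": force on the tool from outside, world axes, zero at the start; "wrist_torque": the same for the moment, N m; "finger_gap": finger opening in mm; "grip_force": force on a finger pad.
Only numpy, scipy, OpenCV 4.12 (cv2) and the standard library are available. Lean on these libraries where they do the work, as an engineer would, in place of code of your own. Each camera call takes 0.05 s, during which the arm holds its last target. There are 200 camera calls.

### The job

Press the hinged lid of the blue checking case down until its catch clicks and it is fully shut; only then lift the probe rod by its black handle out of the wooden rest and lower it, upright, into the brass guide bush in the lid until the middle of its red band is level with the bush's mouth. The rod must never touch the bush or any other part of the case, and the white jar and the two iron cones standing behind the work stay where they are. Finish while still holding the rod there, still, upright and centred in the bush, with the lid shut: do not let go.

Things in the scene. Friction and masses are not known exactly. Their poses are not given: they have to be found in the camera images.
- case: Blue metal checking case, fixed to the bench, 130 (x) x 120 (y) x 80 mm high, walls and floor 6 mm, open on top under a hinged grey lid. Origin: centre of its underside; z up, -x side is the front with a catch. Inside, under the bush, a copper coil ring (hole 36 mm across) lies on the floor, its top 20 mm above the case's underside.
- lid (a joint): Lid angle in rad: 0 fully shut, grows as the front edge swings up and back; 0.45 to 0.85 at the start. A friction hinge holds it at any angle (1 to 3 N at the front edge moves it). A sprung catch resists between about 0.08 and 0.04 rad with roughly 5 N at the press pad; past it the lid snaps shut to 0 and stays.
- case_hinge (a point): Point on the lid's hinge axis (along the case's y), 65 mm behind (+x) the case's centre, 80 mm above its underside; axes as the case's. Lid: plate 136 x 126 x 8 mm, front edge 135 mm from this axis, outer face 8 mm above it when shut; a thin steel catch tongue 34 mm wide hangs 30 mm down at the front edge.
- press_pad (a point): Centre of the black rubber press pad (18 x 60 mm) on the lid's outer face, 122 mm from the hinge axis, 13 mm from the front edge, 9 mm above the hinge axis when shut; its axes turn with the lid (z is the outward normal).
- bush_mouth (a point): Centre of the mouth (upper rim) of the brass guide bush fixed through the lid. Bore 28 mm across, 20 mm long; bush 39 mm outside, standing 12 mm above the lid; z is the bore axis, outward. With the lid shut the mouth lies 100 mm above the case's underside, 2 mm in front of its centre.
- rest: Wooden rod rest, 60 x 60 x 45 mm block on a 70 x 70 mm steel plate, fixed to the bench. Origin: centre of its underside. A vertical hole in the middle, 14 mm across and 38 mm deep, holds the rod upright, with 1 mm of play around it.
- rod: Probe rod, 190 mm long, 80 to 170 g, loose, standing in the rest. Origin: centre of its lower tip; z runs up along the rod. Steel shank 12 mm across up to 135 mm, collar 26 mm across from 135 to 140 mm, black cylindrical handle 22 mm across from 140 to 190 mm.
- rod_mark (a point): Middle of the red band (12 mm high) on the rod's shank, 76 mm above its tip.
- rod_grip (a point): Middle of the rod's black handle, 165 mm above its tip, on its axis.
- cone_short: Dark iron taper mandrel, 121 mm high, 30 mm wide at the foot, standing loose behind the work, close to the board. Origin: underside centre. Leave alone.
- cone_tall: Dark iron taper mandrel, 160 mm high, 33 mm wide at the foot, standing loose behind the work. Origin: underside centre. Leave alone.
- jar: White plastic jar, 66 mm across, 58 mm high, loose, behind the work at the right. Origin: underside centre. Leave alone.
- splash_board: Fixed rusty upright board, 483 mm long along x, 426 mm high, its right (-y) face about 4 mm left of this origin (at its foot, middle of its length) and leaning 20 mm further left at the top. All the work lies on its right side.
Things that resemble listed ones, but are neither listed nor needed, are in the scene too. Leave any orange or pink look-alike of the rod alone.

How it is judged (in metres and radians):
On the way, in this order (a step that is already met when the one before it is completed fails the run):
1. the lid is fully shut, past its catch, with the rod still standing in its rest (value of joint lid below 0.02 rad and height (world z) of rod below 0.03 m), for 0.2 s.
2. the rod is out of its rest and held upright above the bush (value of joint lid below 0.02 rad and z of rod in the frame of bush_mouth above 0 m and horizontal distance between rod and bush_mouth below 0.03 m and angle between rod's own z axis and vertical below 0.15 rad and contact force between the fingers and rod above 1 N), for 0.05 s.
At the end, for the whole second after the job is handed in: Lid below 0.02 rad. Gripper holds the rod (over 2 N), at rest (below 10 mm/s), within 0.07 rad of vertical; its red band's middle within 9 mm of the height of the bush's mouth and 5 mm of the bore axis, its tip within 6.5 mm of that axis; rod touches neither case nor rest (value of joint lid below 0.02 rad and z of rod_mark in the frame of bush_mouth between -0.009 and 0.009 m and horizontal distance between rod_mark and bush_mouth below 0.005 m and horizontal distance between rod and bush_mouth below 0.0065 m and angle between rod's own z axis and vertical below 0.07 rad and contact force between rod and case below 0.1 N and contact force between rod and rest below 0.1 N and contact force between the fingers and rod above 2 N and linear speed of rod below 0.01 m/s); the arm keeps its last pose, push and grip.
It fails at once if the rod touches the bush, the lid or the case (contact force between rod and case above 0.3 N).
It fails at once if a cone or the jar is moved more than 20 mm (distance of any of cone_short, cone_tall, jar from where it was at the start of the episode above 0.02 m).
It also fails if it takes over 59 s, if anything falls off the work surface, if the arm or the gripper's body presses on something with over 40 N, if the wrist force passes 120 N, or if a joint passes its speed limit or range.

## Working session

There is one attempt and no reset: what is moved stays moved. The work goes in short steps, Python scripts to look and compute and a tool call to move; the robot and the scene stay as the last step left them, time stands still between calls to the robot, and variables do not carry over. Pictures are saved under pics/ and viewed, at most 10 in all, crops included, and the job is handed in when it is done.

Besides the shell and the picture viewer there is one more tool, called after ">>>" as name(argument=value, ...) on one line, values as JSON. servo_tool: Moves the arm, as the interface text tells. Its arguments: {"type":"object","properties":{"fingers":{"type":"array","items":{"type":"number"}},"linear":{"type":"array","items":{"type":"array","items":{"type":"number"}}},"rotation":{"type":"array","items":{"type":"array","items":{"type":"number"}}},"force":{"type":"number"}},"required":["fingers","linear","rotation"]}

```bash
mkdir -p pics; cat > h.py <<'E'
import numpy as np, cv2
from bench import r
def snap(n,f):
    s=r.snapshot(n); cv2.imwrite('pics/'+f,s['frame'][:,:,::-1]); np.savez('pics/'+f[:-4]+'.npz',**s); return s
def load(f): return dict(np.load('pics/'+f+'.npz'))
def proj(s,p):
    c=s['camera_from_world']@np.append(p,1); return np.array([s['cx']+s['fx']*c[0]/-c[2], s['cy']+s['fy']*(-c[1])/-c[2]])
def ray(s,u,v):
    T=s['camera_from_world'];R=T[:3,:3];o=-R.T@T[:3,3]
    d=R.T@np.array([(u-s['cx'])/s['fx'],-(v-s['cy'])/s['fy'],-1]);return o,d/np.linalg.norm(d)
def onz(s,u,v,z):
    o,d=ray(s,u,v);return o+d*(z-o[2])/d[2]
def tri(a,b):
    (o,d),(p,e)=a,b
    t=np.linalg.lstsq(np.array([d,-e]).T,p-o,rcond=None)[0];x,y=o+t[0]*d,p+t[1]*e
    return (x+y)/2,np.linalg.norm(x-y)
E
python3 - <<'E'
from h import *
a=snap('side','s0.png');b=snap('top','t0.png')
for s in(a,b):print({k:(s[k].round(2).tolist() if k=='camera_from_world' else s[k]) for k in s if k!='frame'})
c=np.hstack([a['frame'],b['frame']])[:,:,::-1]
cv2.imwrite('pics/both0.png',cv2.resize(c,(800,300)))
print(r.sense())
E
```

```text
{'fx': 417.45513420814734, 'fy': 417.45513420814734, 'cx': 282.3689421294542, 'cy': 208.49957661006155, 'camera_from_world': [[0.94, 0.35, -0.01, -457.75], [-0.29, 0.78, 0.56, 261.62], [0.2, -0.52, 0.83, -1193.42], [0.0, 0.0, 0.0, 1.0]]}
{'fx': 422.062994174702, 'fy': 422.062994174702, 'cx': 275.9912632648035, 'cy': 207.5745353792761, 'camera_from_world': [[-0.01, -1.0, 0.02, -222.3], [0.99, -0.01, 0.12, -555.77], [-0.12, 0.02, 0.99, -898.41], [0.0, 0.0, 0.0, 1.0]]}
{'time': 0.1, 'joint_pos': array([-7.12423789e+01,  7.51109347e+00,  8.53243249e+01, -9.72227031e-04,
        8.72625850e+01, -4.89387278e+00]), 'qd': array([ 0.04554823, -0.13420573, -0.07479944,  0.03678156, -0.0712725 ,
        0.09067197]), 'joint_efforts': array([ 1.21571222e-03, -5.70949030e+01, -5.01942158e+01, -2.58501195e-04,
        7.98127265e-03, -1.01531743e-04]), 'tool_pos': array([ 240.55636657, -549.1437708 ,  249.33374095]), 'tcp_rot': array([-1.79902271e+02, -7.39319611e-03,  2.36515348e+01]), 'ft_force': array([0.70038045, 0.28734971, 0.42927238]), 'wrist_torque': array([-0.03025711, -0.03134597,  0.02553402]), 'grip_force': 0.0, 'finger_gap': 85.58447886588519}
```

View pics/s0.png

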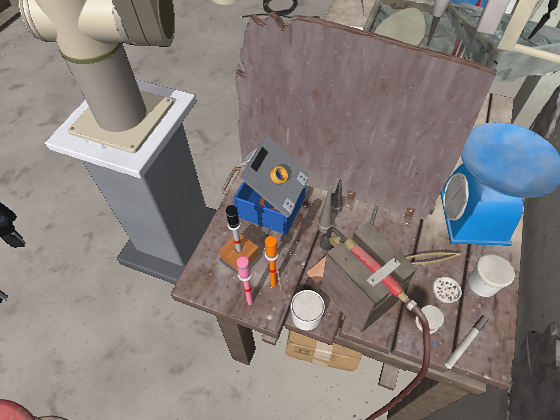

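View pics/t0.png

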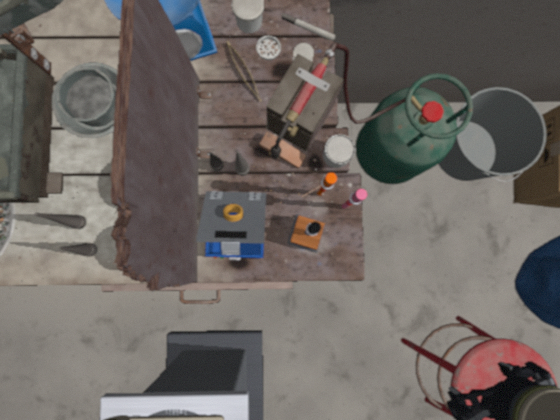

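The side view shows the blue case with its lid open at (270,185). The black-handled rod stands in the wooden rest at (233,215), with the pink (243,262) and orange (272,245) look-alikes, the jar (308,310) and the cones (330,210). In the top view the rod is at (313,229) and the bush at (233,212). The black-handled rod in the wooden rest fits the description, and I'll confirm it in an enlarged crop.

```bash
python3 - <<'E'
from h import *
a=load('s0')['frame'];b=load('t0')['frame']
A=cv2.resize(a[130:310,190:330],None,fx=2.85,fy=2.85,interpolation=2);B=cv2.resize(b[140:275,190:375],(400,292),interpolation=2)
C=np.zeros((513,800,3),np.uint8);C[:513,:399]=A[:513];C[:292,400:]=B
cv2.imwrite('pics/c0.png',C[:,:,::-1])
E
```

```text
(no output)
```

View pics/c0.png

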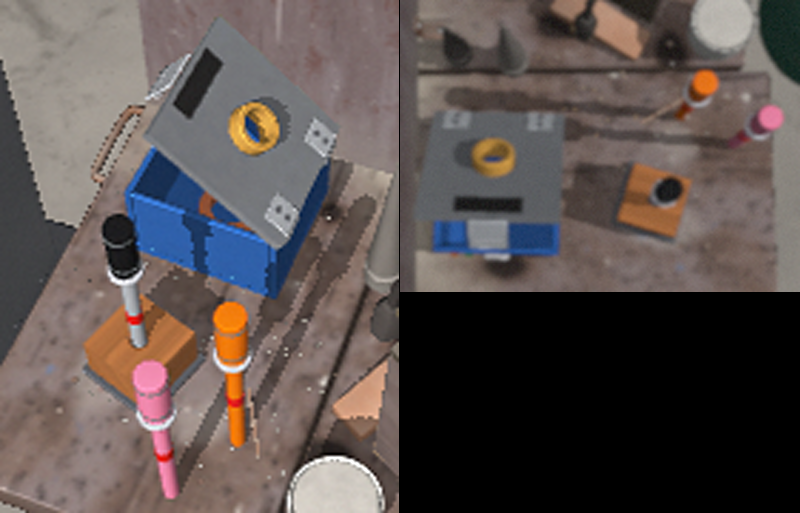

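The crop confirms one black-handled rod, standing in the wooden rest, so that is the one to lift. The pad is at crop (198,83) left and (488,204) right.

```bash
cat >> h.py <<'E'
def blob(s,box,fn,big=True):
    x0,y0,x1,y1=box; f=s['frame'][y0:y1,x0:x1].astype(int)
    m=fn(f[...,0],f[...,1],f[...,2]).astype(np.uint8)
    n,l,st,c=cv2.connectedComponentsWithStats(m)
    i=1+np.argmax(st[1:,4]); return c[i]+[x0,y0],st[i]+[x0,y0,0,0,0],(l==i)
black=lambda R,G,B:(R+G+B<110)
gold=lambda R,G,B:(R-B>70)&(G-B>30)&(R>120)
E
python3 - <<'E'
from h import *
a=load('s0');b=load('t0')
def both(A,B,fn):
    p=blob(a,A,fn);q=blob(b,B,fn);print(p[0],p[1],q[0],q[1]);return tri(ray(a,*p[0]),ray(b,*q[0]))
print('pad',both((235,140,280,180),(205,225,260,242),black))
print('bush',both((262,160,295,190),(215,198,250,225),gold))
print('handle',both((222,200,245,232),(303,217,325,240),black))
m=lambda R,G,B:(B-R>50)
for s,bx in((a,(225,170,315,240)),(b,(195,185,275,265))):
    c,st,mm=blob(s,bx,m)
    cn=max(cv2.findContours(mm.astype(np.uint8),0,2)[0],key=cv2.contourArea)
    print(st,(cv2.approxPolyDP(cn,2.5,True)[:,0]+[bx[0],bx[1]]).tolist())
wood=lambda R,G,B:(R-B>60)&(R>110)
c,st,mm=blob(b,(280,205,335,255),wood)
full=cv2.convexHull(cv2.findContours(mm.astype(np.uint8),0,2)[0][0])
rc=cv2.minAreaRect(full);print('rest',rc,onz(b,rc[0][0]+280,rc[0][1]+205,45))
E
```

```text
[258.77235772 158.7804878 ] [251 147  16  24 123] [230.05633803 234.08450704] [216 232  30   6 142]
pad (array([ 488.8334575 , -139.35639981,  165.97948461]), np.float64(0.9779710549294944))
[278.66028708 174.57894737] [270 166  18  18 209] [232.98453608 212.29896907] [224 204  19  17 194]
bush (array([ 533.81465416, -141.9153386 ,  134.91110577]), np.float64(2.2317332649213886))
[232.00561798 214.76404494] [226 205  13  20 178] [313.81578947 227.36842105] [309 223  11  10  76]
handle (array([ 499.02219676, -295.71258349,  178.71077753]), np.float64(1.6492494607012118))
[ 234  181   71   54 1567] [[243, 181], [234, 196], [238, 217], [286, 234], [302, 201], [304, 189], [287, 218], [270, 209], [273, 207], [266, 201], [265, 207], [260, 206], [260, 196]]
[205 242  59  16 570] [[206, 242], [205, 255], [262, 257], [262, 244], [240, 244], [239, 255], [222, 255], [219, 242]]
rest ((27.26486587524414, 26.88919448852539), (27.49703025817871, 28.011682510375977), 17.102725982666016) [ 497.92175013 -295.95356559   45.        ]
```

```bash
cat >> h.py <<'E'
from scipy.spatial.transform import Rotation as Ro
def to(p,rpy=(180,0,0)):
    s=r.sense();R=Ro.from_euler('xyz',s['tcp_rot'],degrees=True)
    print('at',s['tool_pos'].round(1),s['tcp_rot'].round(2),'shift',(R.inv().apply(np.array(p)-s['tool_pos'])/1000).round(4),'rot',(R.inv()*Ro.from_euler('xyz',rpy,degrees=True)).as_rotvec(degrees=True).round(2),'t',s['time'])
E
python3 - <<'E'
from h import *
b=load('t0')
print(onz(b,205,255,80),onz(b,262,257,80),onz(b,197,250,0))
to((498,-142,230))
E
```

```text
[450.57713846 -79.97118007  80.        ] [ 444.96389284 -197.77062092   80.        ] [462.60834645 -49.8132464    0.        ]
at [ 240.6 -549.1  249.3] [-1.799e+02 -1.000e-02  2.365e+01] shift [ 0.3992 -0.2696  0.0198] rot [-1.000e-01  1.000e-02  2.365e+01] t 0.1
```

>>> servo_tool(fingers=[0, 0, 0, 0, 0, 0, 0, 0, 0, 0], linear=[[0.02, -0.014, 0.001], [0.06, -0.041, 0.003], [0.1, -0.068, 0.005], [0.14, -0.095, 0.007], [0.18, -0.122, 0.009], [0.22, -0.149, 0.011], [0.26, -0.176, 0.013], [0.3, -0.203, 0.015], [0.34, -0.23, 0.017], [0.37, -0.25, 0.019]], rotation=[[0, 0, 2], [0, 0, 5], [0, 0, 8], [0, 0, 11], [0, 0, 14], [0, 0, 17], [0, 0, 20], [0, 0, 22], [0, 0, 24], [0, 0, 26]])

```text
time: 1.1
tool_pos: [480.2, -169.5, 230.9]
tcp_rot: [-180.0, 0.0, -2.4]
ft_force: [0.0, 0.1, 0.1]
finger_gap: 0.0
grip_force: 0.0
```

```bash
python3 -c "
from h import *
to((498,-141,195),(180,0,-2.7))"
```

```text
at [ 480.2 -169.5  230.9] [-1.7996e+02  1.0000e-02 -2.3600e+00] shift [ 0.0167 -0.0291  0.0359] rot [-0.04  0.01  0.34] t 1.1
```

>>> servo_tool(fingers=[0, 0, 0, 0, 0, 0, 0, 0, 0, 0], linear=[[0.006, -0.01, 0.01], [0.012, -0.02, 0.024], [0.017, -0.029, 0.036], [0.017, -0.029, 0.042], [0.014, -0.029, 0.048], [0.01, -0.029, 0.054], [0.006, -0.029, 0.06], [0.002, -0.029, 0.066], [-0.003, -0.029, 0.074], [-0.008, -0.029, 0.082]], rotation=[[0, 0, 0], [0, 0, 0], [0, 0, 0], [0, 0, 0], [0, 0, 0], [0, 0, 0], [0, 0, 0], [0, 0, 0], [0, 0, 0], [0, 0, 0]])

```text
time: 2.1
tool_pos: [472.2, -143.0, 148.9]
tcp_rot: [180.0, -0.0, -2.4]
ft_force: [0.2, -0.3, 1.1]
finger_gap: 0.2
grip_force: 0.3
```

```bash
python3 -c "
from h import *
to((461,-140,122),(180,0,-2.7));print(r.sense()['ft_force'])
a=snap('side','s1.png');b=snap('top','t1.png')
p=blob(a,(235,140,280,215),gold);q=blob(b,(200,190,265,240),gold);print(p[1],q[1],tri(ray(a,*p[0]),ray(b,*q[0])))
"
```

```text
at [ 472.2 -143.   148.9] [ 1.7999e+02 -3.0000e-02 -2.3600e+00] shift [-0.0113 -0.0026  0.0268] rot [ 0.01 -0.03  0.34] t 2.1
[ 0.17592931 -0.30757849  1.09979923]Traceback (most recent call last):
  File "<string>", line 5, in <module>
    p=blob(a,(235,140,280,215),gold);q=blob(b,(200,190,265,240),gold);print(p[1],q[1],tri(ray(a,*p[0]),ray(b,*q[0])))
                                       ~~~~^^^^^^^^^^^^^^^^^^^^^^^^^^
  File "h.py", line 21, in blob
    i=1+np.argmax(st[1:,4]); return c[i]+[x0,y0],st[i]+[x0,y0,0,0,0],(l==i)
        ~~~~~~~~~^^^^^^^^^^
    return _wrapfunc(a, 'argmax', axis=axis, out=out, **kwds)
    return bound(*args, **kwds)
ValueError: attempt to get argmax of an empty sequence
```

>>> servo_tool(fingers=[0, 0, 0, 0, 0, 0, 0, 0, 0, 0], linear=[[-0.003, -0.002, 0.005], [-0.006, -0.002, 0.011], [-0.008, -0.002, 0.017], [-0.01, -0.002, 0.022], [-0.012, -0.002, 0.027], [-0.013, -0.002, 0.031], [-0.014, -0.002, 0.034], [-0.015, -0.002, 0.037], [-0.015, -0.002, 0.04], [-0.015, -0.002, 0.041]], rotation=[[0, 0, 0], [0, 0, 0], [0, 0, 0], [0, 0, 0], [0, 0, 0], [0, 0, 0], [0, 0, 0], [0, 0, 0], [0, 0, 0], [0, 0, 0]])

```text
time: 3.2
tool_pos: [457.5, -140.2, 107.9]
tcp_rot: [-180.0, 0.0, -2.3]
ft_force: [0.7, -1.1, -0.0]
finger_gap: 0.2
grip_force: 0.2
```

```bash
python3 -c "
from h import *
to((461,-140,106),(180,0,-2.7));print(r.sense()['ft_force'])"
```

```text
at [ 457.5 -140.2  107.9] [-1.80e+02  3.00e-02 -2.35e+00] shift [ 0.0035 -0.0004  0.0019] rot [-0.    0.03  0.35] t 3.2
[ 0.74173162 -1.14542243 -0.01075037]
```

>>> servo_tool(fingers=[0, 0, 0, 0, 0.05, 0.06, 0.06, 0.06, 0.06, 0.06], linear=[[0, 0, 0.001], [0, 0, 0.0025], [0, 0, 0.0025], [0, 0, -0.01], [0, 0, -0.04], [0, 0, -0.08], [0.005, 0.03, -0.12], [0.015, 0.07, -0.15], [0.03, 0.11, -0.16], [0.035, 0.14, -0.165]], rotation=[[0, 0, 0], [0, 0, 0], [0, 0, 0], [0, 0, 0], [0, 0, 0], [0, 0, 0], [0, 0, 0], [0, 0, 0], [0, 0, 0], [0, 0, 0]])

```text
time: 4.2
tool_pos: [488.1, -284.3, 276.1]
tcp_rot: [179.8, -0.2, -2.4]
ft_force: [-0.1, 0.7, -0.0]
finger_gap: 60.2
grip_force: 0.0
```

```bash
python3 -c "
from h import *
a=snap('side','s2.png');b=snap('top','t2.png');w=snap('wrist','w2.png')
p=blob(a,(235,140,310,240),gold);q=blob(b,(200,190,265,250),gold);print(p[1],q[1],tri(ray(a,*p[0]),ray(b,*q[0])))
to((499,-296,172),(180,0,-2.7))
A=cv2.resize(a['frame'][130:310,190:330],(400,514));B=cv2.resize(w['frame'],(400,300));C=np.zeros((514,800,3),np.uint8);C[:,:400]=A;C[:300,400:]=B;C[300:,400:]=cv2.resize(b['frame'][150:270,180:400],(400,214));cv2.imwrite('pics/c2.png',C[:,:,::-1])
"
```

```text
[261 175  17  16 177] [225 217  19  19 113] (array([ 510.65278736, -137.30251551,   92.30319685]), np.float64(2.1102495676210844))
at [ 486.8 -283.4  273.7] [ 1.7998e+02 -1.0000e-02 -2.4900e+00] shift [0.0128 0.0121 0.1017] rot [ 0.02 -0.01  0.21] t 4.35
```

View pics/c2.png

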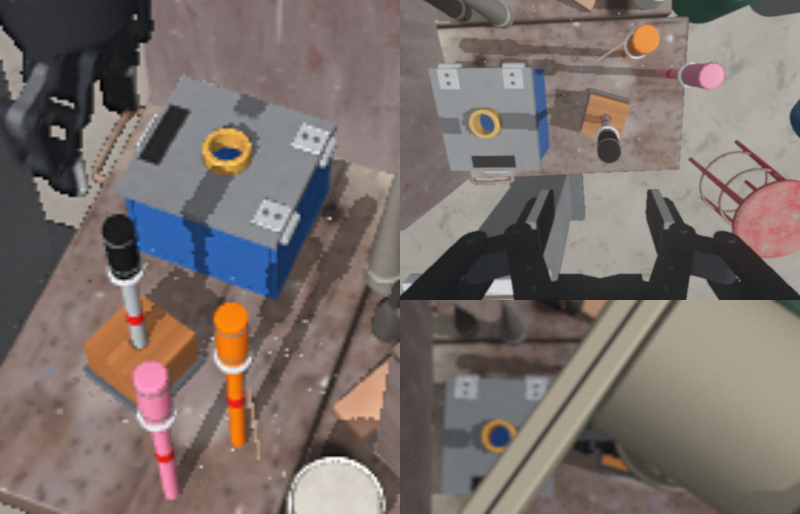

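The lid is flush and shut, with the bush at crop (227,150) left and (485,122) in the wrist view. The rod still stands in its rest at (122,250), and the wrist view shows it with the handle at (607,145).

```bash
cat >> h.py <<'E'
def hull_ell(s,box,fn):
    m=blob(s,box,fn)[2].astype(np.uint8);h=cv2.convexHull(cv2.findContours(m,0,1)[0][0]);e=cv2.fitEllipse(h);return np.array(e[0])+box[:2],e[1],e[2]
E
python3 - <<'E'
from h import *
a=load('s2');b=load('t2');w=load('w2');w0=load('t0')
W=(80,130,170,210)
p=blob(a,(255,165,285,200),gold);q=blob(w,W,gold);print(p[0],p[1],q[0],q[1])
print('bush',tri(ray(a,*p[0]),ray(w,*q[0])), 'on z=97',onz(w,*q[0],97),onz(a,*p[0],97))
e=hull_ell(w,W,gold);print(e)
k=blob(w,(265,160,320,235),black);print('handle',k[0],k[1]);h0=np.array([232,214.76])
print(tri(ray(a,*blob(a,(222,200,245,232),black)[0]),ray(w,*k[0])))
print(onz(w,291,205,197))
# case lid corners in wrist: grey
E
```

```text
[269.12429379 182.3559322 ] [261 175  17  16 177] [117.45435685 172.39937759] [ 97 153  45  41 964]
bush (array([ 509.26153464, -135.46453266,   89.19738795]), np.float64(1.0428895883008578)) on z=97 [ 511.21894911 -139.06686396   97.        ] [ 511.28563037 -141.26276588   97.        ]
(array([119.03180695, 172.43891907]), (41.03204345703125, 45.71603012084961), 108.74127197265625)Traceback (most recent call last):
  File "<stdin>", line 7, in <module>
  File "h.py", line 21, in blob
    i=1+np.argmax(st[1:,4]); return c[i]+[x0,y0],st[i]+[x0,y0,0,0,0],(l==i)
        ~~~~~~~~~^^^^^^^^^^
    return _wrapfunc(a, 'argmax', axis=axis, out=out, **kwds)
    return bound(*args, **kwds)
ValueError: attempt to get argmax of an empty sequence
```

>>> servo_tool(fingers=[0.06, 0.06, 0.06, 0.06, 0.06, 0.06, 0.06, 0.06, 0.06, 0.06], linear=[[0.007, 0.006, 0.005], [0.0128, 0.0121, 0.02], [0.0128, 0.0121, 0.035], [0.0128, 0.0121, 0.05], [0.0128, 0.0121, 0.065], [0.0128, 0.0121, 0.08], [0.0128, 0.0121, 0.09], [0.0128, 0.0121, 0.098], [0.0128, 0.0121, 0.102], [0.0128, 0.0121, 0.102]], rotation=[[0, 0, 0], [0, 0, 0], [0, 0, 0], [0, 0, 0], [0, 0, 0], [0, 0, 0], [0, 0, 0], [0, 0, 0], [0, 0, 0], [0, 0, 0]])

```text
time: 5.35
tool_pos: [499.1, -294.1, 170.9]
tcp_rot: [-180.0, 0.0, -2.4]
ft_force: [-0.4, -0.6, 0.0]
finger_gap: 60.1
grip_force: 0.0
```

```bash
python3 -c "
from h import *
to((499,-296,172),(180,0,-2.7));print(r.sense()['ft_force'])
a=snap('side','s3.png');w=snap('wrist','w3.png')
A=cv2.resize(a['frame'][130:270,180:320],(400,400));B=cv2.resize(w['frame'],(400,300));C=np.zeros((400,800,3),np.uint8);C[:,:400]=A;C[:300,400:]=B;cv2.imwrite('pics/c3.png',C[:,:,::-1])
"
```

```text
at [ 499.1 -294.1  170.9] [-1.7998e+02  2.0000e-02 -2.3500e+00] shift [ 0.      0.0019 -0.0011] rot [-0.02  0.02  0.35] t 5.35
[-0.4472152  -0.57382637  0.03441519]
```

View pics/c3.png

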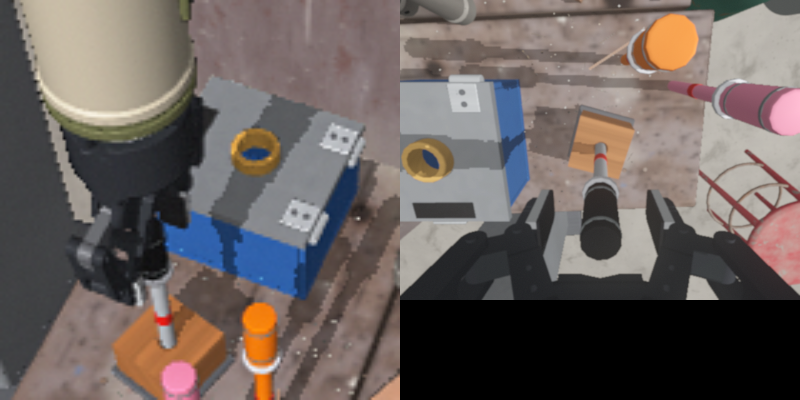

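The handle is centred between the open fingers, with its top at crop (602,237) in the wrist view and the pads at about 540 and 662. I'll check the x alignment numerically.

```bash
python3 -c "
from h import *
w=load('w3');print(proj(w,[499,-296,197]),proj(w,[499,-296,145]),proj(w,[499,-294,171]))
print(blob(w,(235,290,330,375),lambda R,G,B:R+G+B<130)[1])
print(onz(w,282,332,197), onz(w,282,266,142))
m=blob(w,(255,205,310,235),lambda R,G,B:(R-G>80)&(R-B>80));print(m[0],m[1],onz(w,*m[0],83))"
```

```text
[282.32505479 341.4986268 ] [281.4839883  270.45432888] [277.21755386 300.10889062]
[256 290  37  22 331]
[ 503.10697863 -296.04282138  197.        ] [ 499.90527764 -296.31857167  142.        ]
[282.14285714 219.09090909] [274 216  16   9  77] [ 503.83796273 -296.99771609   83.        ]
```

>>> servo_tool(fingers=[0.06, 0.06, 0.03, 0.015, 0.01, 0.01, 0.01, 0.01, 0.01, 0.01], linear=[[0.001, 0.001, 0], [0.002, 0.0022, 0], [0.002, 0.0022, 0], [0.002, 0.0022, 0], [0.002, 0.0022, 0], [0.002, 0.0022, 0], [0.002, 0.0022, 0], [0.002, 0.0022, 0], [0.002, 0.0022, 0], [0.002, 0.0022, 0]], rotation=[[0, 0, 0], [0, 0, 0], [0, 0, 0], [0, 0, 0], [0, 0, 0], [0, 0, 0], [0, 0, 0], [0, 0, 0], [0, 0, 0], [0, 0, 0]], force=60)

```text
time: 6.45
tool_pos: [501.2, -296.4, 171.5]
tcp_rot: [-180.0, -0.0, -2.3]
ft_force: [0.1, 1.1, 3.6]
finger_gap: 20.6
grip_force: 58.8
```

>>> servo_tool(fingers=[0.01, 0.01, 0.01, 0.01, 0.01, 0.01, 0.01, 0.01, 0.01, 0.01], linear=[[0, 0, -0.005], [0, 0, -0.015], [0, 0, -0.03], [0, 0, -0.048], [0, 0, -0.066], [0, 0, -0.084], [0, 0, -0.102], [0, 0, -0.12], [0, 0, -0.13], [0, 0, -0.135]], rotation=[[0, 0, 0], [0, 0, 0], [0, 0, 0], [0, 0, 0], [0, 0, 0], [0, 0, 0], [0, 0, 0], [0, 0, 0], [0, 0, 0], [0, 0, 0]])

```text
time: 7.45
tool_pos: [501.5, -296.9, 308.5]
tcp_rot: [179.9, -0.1, -2.4]
ft_force: [0.5, 0.1, -2.3]
finger_gap: 21.0
grip_force: 58.7
```

```bash
python3 -c "
from h import *
to((511,-140,307),(180,0,-2.7));print(r.sense()['ft_force'],r.sense()['grip_force'])
"
```

```text
at [ 501.5 -296.9  308.5] [ 1.7991e+02 -1.2000e-01 -2.3500e+00] shift [ 0.0031 -0.1571  0.0012] rot [ 0.09 -0.12  0.35] t 7.45
[ 0.52706816  0.09330759 -2.28590776] 58.69456887245178
```

>>> servo_tool(fingers=[0.01, 0.01, 0.01, 0.01, 0.01, 0.01, 0.01, 0.01, 0.01, 0.01], linear=[[0, -0.01, 0], [0.001, -0.03, 0], [0.001, -0.055, 0], [0.002, -0.08, 0], [0.002, -0.105, 0], [0.003, -0.13, 0], [0.003, -0.147, 0], [0.003, -0.156, 0], [0.003, -0.157, 0], [0.003, -0.157, 0]], rotation=[[0, 0, 0], [0, 0, 0], [0, 0, 0], [0, 0, 0], [0, 0, 0], [0, 0, 0], [0, 0, 0], [0, 0, 0], [0, 0, 0], [0, 0, 0]])

```text
time: 8.45
tool_pos: [510.4, -140.0, 306.1]
tcp_rot: [180.0, 0.0, -2.3]
ft_force: [0.3, -0.1, -1.3]
finger_gap: 20.8
grip_force: 58.8
```

```bash
python3 -c "
from h import *
to((511,-140,307),(180,0,-2.7));print(r.sense()['ft_force'],r.sense()['grip_force'])
a=snap('side','s4.png');w=snap('wrist','w4.png');b=snap('top','t4.png')
A=cv2.resize(a['frame'][100:240,190:330],(400,400));B=cv2.resize(w['frame'],(400,300));C=np.zeros((550,800,3),np.uint8);C[:400,:400]=A;C[:300,400:]=B;C[300:,400:]=cv2.resize(b['frame'][150:275,180:380],(400,250));cv2.imwrite('pics/c4.png',C[:,:,::-1])
"
```

```text
at [ 510.4 -140.   306.1] [ 1.7998e+02  2.0000e-02 -2.3400e+00] shift [ 0.0006 -0.0001 -0.0009] rot [0.02 0.02 0.36] t 8.45
[ 0.28903439 -0.06857619 -1.2534077 ] 58.791139125823975
```

View pics/c4.png

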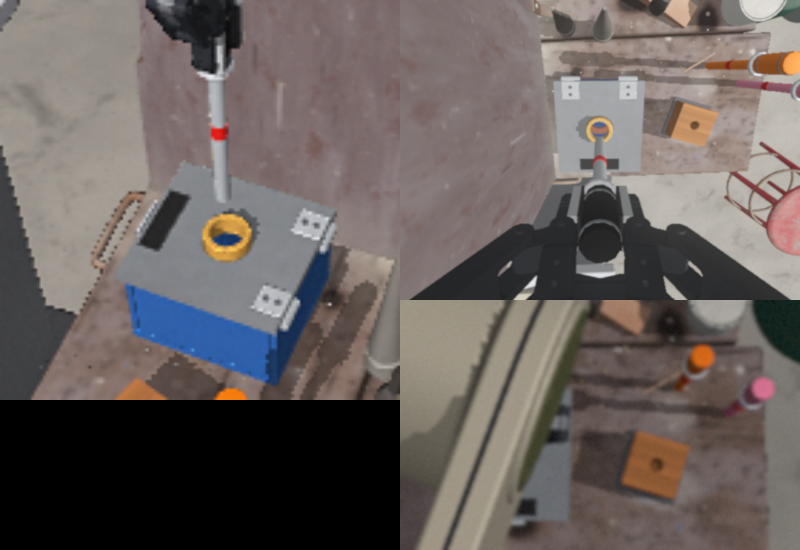

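The rod hangs above the bush. In the side crop the shank runs (215,75) to (223,200) and the bush is at (227,237); in the wrist view the shank runs (601,183) to (600,140) and the bush is at (600,129). Next I fit the rod axis from both views.

```bash
python3 - <<'E'
from h import *
a=load('s4');w=load('w4')
for s,x0,x1,rows in((a,258,276,range(126,174,3)),(w,266,296,range(190,262,4))):
    for v in rows: print(v,s['frame'][v,x0:x1].astype(int).sum(1)//3)
red=lambda R,G,B:(R-G>70)&(R-B>70)
p=blob(a,(255,135,280,160),red);q=blob(w,(265,205,300,235),red);print(p[0],p[1],q[0],q[1]);print('mark',tri(ray(a,*p[0]),ray(w,*q[0])))
E
```

```text
126 [117 126 208 230 237 239 238 181 188 153 127 164 108 110 112 111 111 109]
129 [117 115 116 111 119 173 182 181 166 137 100 111 108 108 109 107 108 109]
132 [118 119 116 114 116 165 182 183 167 145 107 111 107 108 107 107 107 112]
135 [101 115 117 118 123 172 185 185 171 150 115 112 112 108 107 104 104 111]
138 [113 121 118 116 119 139 186 182 173 155 118 110 114 114 111 108 109 109]
141 [114 115 120 119 116 126 182 180 176 157 120  92 114 117 116 112 107 111]
144 [114 115 118 120 119 127 143 169 187 165  97  86 114 114 112 112 108 111]
147 [116 116 115 121 120 123  90  95  95  86  77  93 110 111 110 109 110 115]
150 [117 116 119 116 119 126 175 186 184 170 139  93 110 108 110 111 112 113]
153 [123 123 122 120 120 125 157 183 179 167 143 100 112 113 112 113 116 116]
156 [120 123 126 123 116 119 132 183 177 169 147 107 115 116 116 116 116 113]
159 [137 136 134 136 141 147 131 177 180 173 150 113 118 118 113 113 114 116]
162 [135 135 135 134 134 135 137 168 179 175 151 115 110 140 138 122 114 118]
165 [136 134 134 135 136 134 138 177 182 177 155 120  97 138 135 138 137 137]
168 [134
[... 1924 characters left out ...]
]
246 [170 169 166 155 134 119 116 118 119 121 123 125 127 129 132 136 140 145
 152 157 163 166 167 158 148 142 140 139 139 142]
250 [ 95  99 103 110 118 120 123 125 129 130 132 134 134 135 137 135 136 136
 141 144 149 155 156 150 139 129 128 129 132 144]
254 [136 143 150 156 159 162 167 170 173 176 178 178 180 179 180 180 177 175
 172 168 165 162 159 156 152 147 145 145 150 156]
258 [179 181 180 180 177 170 163 160 158 151 146 141 136 131 130 127 122 120
 127 139 153 163 170 175 178 180 181 179 174 166]
[266.46153846 146.11538462] [264 143   6   6  26] [280.34782609 221.75      ] [272 218  17  10  92]
mark (array([ 510.97355095, -141.75625773,  215.36565871]), np.float64(2.321670870287217))
```

```bash
cat >> h.py <<'E'
def circ(c,rad,n=72):
    t=np.linspace(0,2*np.pi,n,endpoint=False);return np.c_[c[0]+rad*np.cos(t),c[1]+rad*np.sin(t),np.full(n,c[2])]
def bb(s,C):
    P=np.array([proj(s,p) for p in np.r_[circ((C[0],C[1],100),19.5),circ((C[0],C[1],88),19.5)]]);return P[:,0].min(),P[:,0].max(),P[:,1].min(),P[:,1].max()
def rodbox(s,x,y,z,rad=6):
    P=np.array([proj(s,p) for p in circ((x,y,z),rad)]);return P.min(0),P.max(0)
E
python3 - <<'E'
from h import *
a=load('s4');w=load('w4');w2=load('w2')
for n,s,box in(('a',a,(255,165,290,200)),('w',w,(240,150,320,215)),('w2',w2,(80,130,170,210))):
    st=blob(s,box,gold)[1];print(n,'seen',[st[0]-.5,st[0]+st[2]-.5,st[1]-.5,st[1]+st[3]-.5],'pred(510,-140)',np.round(bb(s,(510,-140)),1),'dx10',np.round(bb(s,(520,-140)),1),'dy10',np.round(bb(s,(510,-130)),1))
m=(511,-141.8)
for z in(139,145,160,175,190,200,215,225,235,245):
    print(z,[np.round(np.r_[rodbox(s,*m,z)],1) for s in(a,w)])
E
```

```text
a seen [np.float64(260.5), np.float64(277.5), np.float64(174.5), np.float64(190.5)] pred(510,-140) [260.  277.6 174.1 191.2] dx10 [264.2 281.7 175.3 192.4] dy10 [261.7 279.1 170.9 187.8]
w seen [np.float64(260.5), np.float64(297.5), np.float64(163.5), np.float64(198.5)] pred(510,-140) [259.2 297.6 162.4 202. ] dx10 [258.6 297.4 152.7 192.6] dy10 [249.3 287.7 162.8 202.4]
w2 seen [np.float64(96.5), np.float64(141.5), np.float64(152.5), np.float64(193.5)] pred(510,-140) [ 95.4 144.  150.8 195. ] dx10 [ 93.  142.1 139.9 184.5] dy10 [ 84.4 133.4 151.3 195.5]
139 [array([265.5, 168.4, 271.1, 172.8]), array([273.6, 186.7, 286.9, 199.4])]
145 [array([265.4, 166.7, 271. , 171. ]), array([273.5, 188.4, 287. , 201.4])]
160 [array([265.1, 162.1, 270.8, 166.5]), array([273.2, 193. , 287.4, 206.6])]
175 [array([264.8, 157.4, 270.6, 161.8]), array([272.8, 198.2, 287.8, 212.4])]
190 [array([264.5, 152.6, 270.3, 157.1]), array([272.5, 203.9, 288.3, 218.8])]
200 [array([264.3, 149.4, 270.2, 153.8]), array([272.2, 208.1, 288.6, 223.5])]
215 [array([264. , 144.3, 270. , 148.8]), array([271.8, 215. , 289.2, 231.3])]
225 [array([263.8, 140.9, 269.8, 145.3]), array([271.4, 220.1, 289.6, 237. ])]
235 [array([263.6, 137.4, 269.7, 141.8]), array([271.1, 225.7, 290.1, 243.2])]
245 [array([263.3, 133.8, 269.5, 138.3]), array([270.7, 231.8, 290.6, 250. ])]
```

>>> servo_tool(fingers=[0.01, 0.01, 0.01, 0.01, 0.01, 0.01, 0.01, 0.01], linear=[[0.001, -0.0005, 0.003], [0.0018, -0.0007, 0.008], [0.0018, -0.0007, 0.014], [0.0018, -0.0007, 0.02], [0.0018, -0.0007, 0.025], [0.0018, -0.0007, 0.028], [0.0018, -0.0007, 0.028], [0.0018, -0.0007, 0.028]], rotation=[[0, 0, 0], [0, 0, 0], [0, 0, 0], [0, 0, 0], [0, 0, 0], [0, 0, 0], [0, 0, 0], [0, 0, 0]])

```text
time: 9.4
tool_pos: [512.4, -139.1, 278.4]
tcp_rot: [180.0, -0.0, -2.3]
ft_force: [-0.2, -0.2, -1.6]
finger_gap: 20.5
grip_force: 58.8
```

```bash
python3 -c "
from h import *
to((511,-140,270),(180,0,-2.35))
a=snap('side','s5.png');w=snap('wrist','w5.png')
A=cv2.resize(a['frame'][125:205,235:300],(400,492),interpolation=0);B=cv2.resize(w['frame'][140:270,230:330],(400,520),interpolation=0);C=np.zeros((520,800,3),np.uint8);C[:492,:400]=A;C[:,400:]=B;cv2.imwrite('pics/c5.png',C[:,:,::-1])
"
```

```text
at [ 512.4 -139.1  278.4] [ 1.80e+02 -1.00e-02 -2.35e+00] shift [-0.0013  0.0009  0.0084] rot [ 0.   -0.01  0.  ] t 9.4
```

View pics/c5.png

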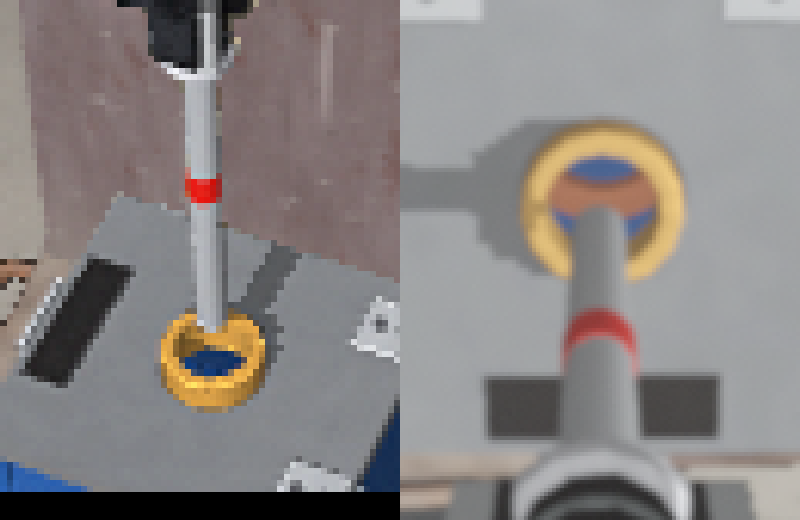

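The tip is seen entering the bush outline. In the side crop the tip bottom is at (211,330) and the bush spans 160–266 by 308–411. In the wrist crop the tip's upper edge is at (602,207), the ring spans 522–684 with its top at 121, and the band is at (601,338).

```bash
python3 - <<'E'
from h import *
from scipy.optimize import least_squares as ls
a=load('s5');w=load('w5')
S=lambda x,y:(235+x/(400/65)-.5,125+y/6.15-.5); W=lambda x,y:(230+(x-400)/4-.5,140+y/4-.5)
st=S(211.5,331);wt=W(602.5,207)
def ft(p):
    A=rodbox(a,*p);B=rodbox(w,*p);return [(A[0][0]+A[1][0])/2-st[0],A[1][1]-st[1],((B[0][0]+B[1][0])/2-wt[0])/1.3,(B[0][1]-wt[1])/1.3]
t=ls(ft,(510,-140,115));print('tip',t.x.round(1),t.fun.round(2))
sl,stp=S(160,308);sr,sb=S(266,411);wl,wtp=W(522,121);wr,_=W(684,0)
def fb(p):
    A=bb(a,p);B=bb(w,p);return np.r_[np.array(A)-[sl,sr,stp,sb],(np.array(B[:3])-[wl,wr,wtp])/1.3]
b=ls(fb,(510,-140));print('bush',b.x.round(1),b.fun.round(2))
# band: side lower front edge visible cols only + centre; wrist upper edges
sm=S(204,190);wm=W(601,0)
for z0 in (185,189,193):
    q=ls(lambda p:[proj(a,(p[0],p[1],z0))[0]-sm[0],proj(w,(p[0],p[1],z0))[0]-wm[0]],(510,-140));print(z0,q.x.round(1),rodbox(a,*q.x,z0-6)[1],rodbox(a,*q.x,z0+6)[1],rodbox(w,*q.x,z0-6)[0],rodbox(w,*q.x,z0+6)[0])
print('obs side band bottom/top row',S(0,206)[1],S(0,178)[1],'wrist',W(0,308)[1],W(0,343)[1])
E
```

```text
tip [ 510.8 -140.3  118. ] [-0.11 -0.05 -0.01 -0.06]
bush [ 510.4 -140.5] [-0.35 -0.07 -0.24  0.04 -0.42  0.4  -0.23]
185 [ 510.6 -139.9] [270.63401785 159.86963271] [270.46189004 156.02484808] [271.3526341  214.42468886] [270.94903986 220.33403635]
189 [ 510.7 -139.9] [270.64555653 158.618567  ] [270.47288949 154.74408953] [271.21573868 216.12309864] [270.79828601 222.22136269]
193 [ 510.9 -139.9] [270.6571848 157.3577512] [270.48397534 153.45323257] [271.0743059  217.87824567] [270.64227756 224.17501864]
obs side band bottom/top row 157.9959349593496 153.4430894308943 wrist 216.5 225.25
```

>>> servo_tool(fingers=[0.01, 0.01, 0.01, 0.01, 0.01, 0.01, 0.01, 0.01, 0.01, 0.01], linear=[[0, 0, 0.005], [0, 0, 0.013], [0, 0, 0.023], [0, 0, 0.034], [0, 0, 0.045], [0, 0, 0.056], [0, 0, 0.066], [0, 0, 0.075], [0, 0, 0.08], [0, 0, 0.08]], rotation=[[0, 0, 0], [0, 0, 0], [0, 0, 0], [0, 0, 0], [0, 0, 0], [0, 0, 0], [0, 0, 0], [0, 0, 0], [0, 0, 0], [0, 0, 0]])

```text
time: 10.5
tool_pos: [511.9, -138.9, 197.3]
tcp_rot: [-180.0, 0.1, -2.4]
ft_force: [0.7, 0.2, -1.0]
finger_gap: 20.4
grip_force: 58.8
```

```bash
python3 -c "
from h import *
to((511,-140,186.5),(180,0,-2.35));print(r.sense()['ft_force'])
a=snap('side','s6.png');w=snap('wrist','w6.png')
A=cv2.resize(a['frame'][125:205,235:300],(400,492),interpolation=0);B=cv2.resize(w['frame'][140:300,220:343],(400,520),interpolation=0);C=np.zeros((520,800,3),np.uint8);C[:492,:400]=A;C[:,400:]=B;cv2.imwrite('pics/c6.png',C[:,:,::-1])
"
```

```text
at [ 511.9 -138.9  197.3] [-1.7997e+02  8.0000e-02 -2.3500e+00] shift [-0.0008  0.0011  0.0108] rot [-0.03  0.08 -0.  ] t 10.5
[ 0.66324377  0.22919548 -1.0073981 ]
```

View pics/c6.png

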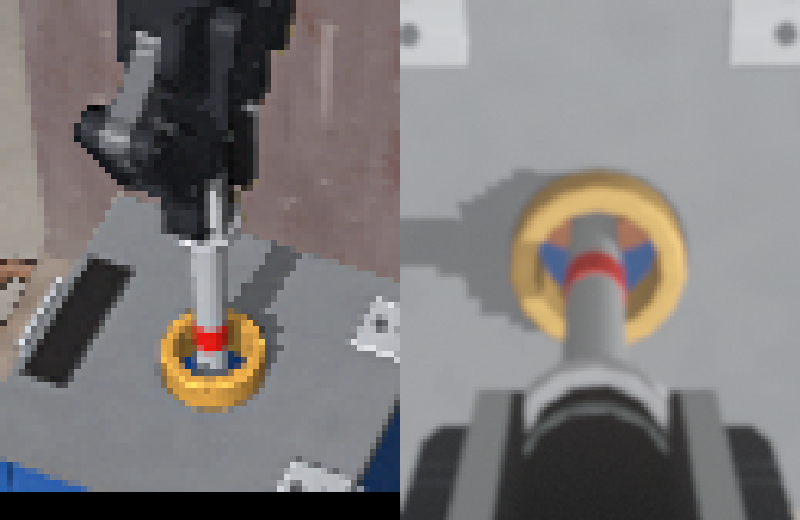

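The rod is inside the bush without contact. In the side crop the band spans rows 327–352 at column 211; in the wrist crop it spans columns 566–627 with its top at 254, and the ring spans 511–687 with its top at 171.

```bash
python3 - <<'E'
from h import *
from scipy.optimize import least_squares as ls
a=load('s6');w=load('w6')
S=lambda x,y:(235+x/(400/65)-.5,125+y/6.15-.5); W=lambda x,y:(220+(x-400)/3.25-.5,140+y/3.25-.5)
red=lambda R,G,B:(R-G>70)&(R-B>70)
x=blob(a,(255,170,285,195),red)[1];y=blob(w,(255,200,310,245),red)[1];print(x,y)
sc,sb,stp=x[0]+x[2]/2-.5,x[1]+x[3]-.5,x[1]-.5;wc,wt=W(596.5,254)
def f(p):
    A=rodbox(a,p[0],p[1],p[2]-6);A2=rodbox(a,p[0],p[1],p[2]+6);B=rodbox(w,p[0],p[1],p[2]+6);B0=rodbox(w,p[0],p[1],p[2]-6)
    return [(A[0][0]+A[1][0])/2-sc,A[1][1]-sb,((B[0][0]+B[1][0])/2-wc)/1.4,(B0[0][1]-wt)/1.4]
t=ls(f,(510,-140,110));print('mark',t.x.round(1),t.fun.round(2))
wl,wtp=W(511,171);wr,_=W(687,0);sl,s1=S(160,308);sr,s2=S(266,411)
b=ls(lambda p:np.r_[np.array(bb(a,p))-[sl,sr,s1,s2],(np.array(bb(w,p)[:3])-[wl,wr,wtp])/1.4],(510,-140));print('bush',b.x.round(1),b.fun.round(2))
E
```

```text
[266 178   6   4  20] [272 218  16  10  86]
mark [ 510.1 -140.   111.3] [ 0.24  0.14 -0.    0.12]
bush [ 510.4 -140.5] [-0.37 -0.09 -0.22  0.06 -0.29  0.26 -0.21]
```

>>> servo_tool(fingers=[0.01, 0.01, 0.01, 0.01, 0.01, 0.01, 0.01, 0.01, 0.01, 0.01], linear=[[0, 0.0003, 0.003], [0, 0.0003, 0.006], [0, 0.0003, 0.009], [0, 0.0003, 0.011], [0, 0.0003, 0.012], [0, 0.0003, 0.012], [0, 0.0003, 0.012], [0, 0.0003, 0.012], [0, 0.0003, 0.012], [0, 0.0003, 0.012]], rotation=[[0, 0, 0], [0, 0, 0], [0, 0, 0], [0, 0, 0], [0, 0, 0], [0, 0, 0], [0, 0, 0], [0, 0, 0], [0, 0, 0], [0, 0, 0]])

```text
time: 11.6
tool_pos: [512.4, -139.4, 186.4]
tcp_rot: [180.0, -0.0, -2.4]
ft_force: [0.2, 0.1, -1.4]
finger_gap: 20.7
grip_force: 58.8
```

```bash
python3 - <<'E'
from h import *
s=r.sense();print(s['tool_pos'],s['ft_force'],s['grip_force'])
a=snap('side','s7.png');w=snap('wrist','w7.png')
red=lambda R,G,B:(R-G>70)&(R-B>70)
for n,q,box in(('a',a,(255,170,285,195)),('w',w,(250,190,315,250))):
    print(n,blob(q,box,red)[1],[(z,np.r_[rodbox(q,510.4,-140.4,z-6)].round(1),np.r_[rodbox(q,510.4,-140.4,z+6)].round(1)) for z in(96,100,104)])
A=cv2.resize(a['frame'][125:205,235:300],(400,492),interpolation=0);B=cv2.resize(w['frame'][140:300,220:343],(400,520),interpolation=0);C=np.zeros((520,800,3),np.uint8);C[:492,:400]=A;C[:,400:]=B;cv2.imwrite('pics/c7.png',C[:,:,::-1])
E
```

```text
[ 512.36902837 -139.42320401  186.37687761] [ 0.22792132  0.11133848 -1.40616213] 58.79155933856964
a [267 181   5   4  16] [(96, array([266.3, 181.8, 271.7, 186. ]), array([266.1, 178.5, 271.5, 182.7])), (100, array([266.3, 180.7, 271.6, 184.9]), array([266.1, 177.4, 271.5, 181.6])), (104, array([266.2, 179.6, 271.6, 183.8]), array([266. , 176.2, 271.4, 180.5]))]
w [272 218  16  10  88] [(96, array([271.5, 216. , 288.5, 231.8]), array([271.1, 222. , 289. , 238.6])), (100, array([271.4, 217.9, 288.7, 234. ]), array([271. , 224.2, 289.1, 241. ])), (104, array([271.3, 220. , 288.8, 236.3]), array([270.8, 226.5, 289.3, 243.5]))]
```

View pics/c7.png

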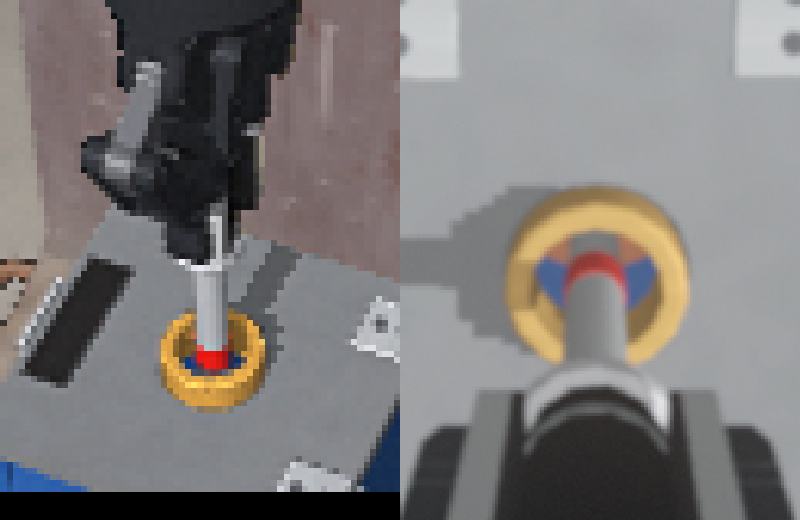

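The red band is in the bush mouth and centred. The side view gives its middle at about z 101 and the wrist view about z 100, so I'm handing in.

```bash
python3 -c "
from bench import r
print(r.hand_in())"
```

```text
the job is handed in; nothing more can be done
None
```

The job is handed in: the lid is shut and the rod is held still, upright and centred in the bush, with the red band's middle measured within about 1 mm of the mouth; the hand-in call returned no verdict.

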